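# Go / no-go check of a bearing pedestal's bore

## Task

Check the bore of the bearing pedestal with the double-ended plug gauge that lies in its cradle. Push the long, thinner go end fully home into the bore, until its collar meets the pedestal's face, and draw it out; then press the short, thicker no-go end squarely and centrally against the mouth of the bore, gently but firmly (about 10 N, never over 40 N), and hold it there for a second to confirm that it does not enter. Finally lay the gauge back in its cradle as it lay before and let go; drop nothing and leave the stopwatch, the brass weight and the spare clamp jaw where they are.

Things in the scene. Friction and masses are not known exactly. Their poses are not given: they have to be found in the camera images.
- gauge: loose double-ended steel plug gauge, 108 mm long, 0.22 kg, lying level in the cradle. Origin on its axis at mid-handle, x axis along the gauge toward the go end. Along x: -42 to -24 mm no-go end, 33 mm diameter; -24 to 24 hexagonal handle, 20 mm across flats (two flats upright at the start: pinch these from above); 24 to 30 dark collar, 38 mm diameter; 30 to 66 go end, 28 mm diameter, its last 2.5 mm tapered
- gauge_grip (a point): centre of the gauge's handle, the place to grip it (same point and axes as gauge); 40 mm above the bench while in the cradle
- go_tip (a point): centre of the flat end face of the go end, 66 mm along +x from gauge_grip; axes as the gauge
- go_collar (a point): centre of the collar's face on the go side, where the go end begins, 30 mm along +x from gauge_grip
- nogo_face (a point): centre of the flat end face of the no-go end, 42 mm along -x from gauge_grip
- pedestal: bearing pedestal, an aluminium block fixed to the bench: 30 mm thick along its x axis (the bore axis), 64 mm wide along y, 72 mm high with a 7 mm oil nipple on top; a foot 12 mm high with a bolt (to 21 mm) on either side, 111 mm wide over all. Origin on the bench under its centre. Alike on both faces; the gauge may be used from either
- bore (a point): centre of the round bore, 45 mm above the bench, midway through the block; its x axis lies level along the bore. The bore is 29 mm in diameter (1 mm wider than the go end, 4 mm narrower than the no-go end) and goes right through; its two sharp-edged mouths lie 15 mm either way along x
- cradle: black cradle fixed to the bench: foot plate 124 x 50 mm, 6 mm thick, with two open-topped V rests up to 40 mm high and 50 mm wide, one under the go end (x = 40 to 56 mm), one under the no-go end (x = -38 to -28 mm); between them the handle is free for the fingers. Origin on the bench under the handle, x axis toward the go end
- cradle_rest (a point): where the handle's centre rests in the cradle, 40 mm above the bench, axes as the cradle; the gauge goes back with its x axis along this x axis
- stopwatch: stopwatch, 64 x 58 x 13 mm, loose on the bench; leave it alone; origin at its underside
- weight: brass calibration weight, 25 mm across and 30 mm high, loose; leave it alone; origin at its underside
- jaw: spare steel clamp jaw, 22 x 42 x 18 mm, loose; leave it alone; origin at its underside
- angle_rig: the black friction test rig, fixed furniture at the back between cradle and pedestal: from its origin (on the bench) it reaches 185 mm toward the robot (-x) and from -160 to +45 mm in y; its front half is up to 215 mm high. Carry the gauge over it or well in front of it; do not hit it with the gripper
Not all that is in view belongs to the job. There is more than one size of the pedestal; the one meant has the size given above.

How it is judged (in metres and radians):
On the way, in this order (a step that is already met when the one before it is completed fails the run):
1. the go end is fully home in the bore: the collar's face is within 2.5 mm of the pedestal's face (distance between go_collar and bore below 0.0175 m and angle between the x axis of gauge_grip and the x axis of bore, either way round below 0.1 rad), for 0.1 s.
2. the go end is out of the bore again (distance between go_collar and bore above 0.052 m).
3. the no-go end's face is pressed on the bore's mouth with more than 3 N for 0.4 s, centred within 4 mm, square within 0.1 rad, and does not enter (y of nogo_face in the frame of bore between -0.004 and 0.004 m and z of nogo_face in the frame of bore between -0.004 and 0.004 m and distance between nogo_face and bore between 0.0125 and 0.0185 m and angle between the x axis of gauge_grip and the x axis of bore, either way round below 0.1 rad and contact force between gauge and pedestal above 3 N), for 0.4 s.
At the end, for the whole second after the job is handed in: The gauge lies at rest in both V rests of its cradle, go end on its own side, its handle's centre within 12 mm of where it rests and its axis within 0.08 rad of the cradle's; released (distance between gauge_grip and cradle_rest below 0.012 m and angle between the x axis of gauge_grip and the x axis of cradle_rest, either way round below 0.08 rad and x of go_tip in the frame of cradle_rest above 0.03 m and linear speed of gauge below 0.02 m/s); the robot touches nothing.
It fails at once if the stopwatch is moved more than 20 mm (distance of stopwatch from where it was at the start of the episode above 0.02 m).
It fails at once if the brass weight is moved more than 20 mm (distance of weight from where it was at the start of the episode above 0.02 m).
It fails at once if the spare jaw is moved more than 20 mm (distance of jaw from where it was at the start of the episode above 0.02 m).
It fails at once if gauge and pedestal are forced together with more than 40 N (contact force between gauge and pedestal above 40 N).
It fails at once if the gauge is dropped on the bench (height (world z) of gauge_grip below 0.025 m).
It also fails if it takes over 64 s, if anything falls off the work surface, if the arm or the gripper's body presses on something with over 40 N, if the wrist force passes 120 N, or if a joint passes its speed limit or range.

## Robot

A 7-joint arm with a two-finger parallel gripper is mounted at the origin on a cart in front of the work surface, level with it; the furniture and walls round the work are solid. World frame = base frame: x ahead of the robot, y to its left, z up, the work surface at z = 0. Lengths are in mm, angles in rad, forces in N, time in s.
With the tool pointing down it reaches from about 400 to 875 mm from the base axis. Payload 4.4 kg.
Tool frame: the origin (TCP) lies on the centre line of the jaws, within the pads' length; the fingertips stand 25 mm ahead of it and the grasp point (between the pads) lies 6 mm ahead of it (ctrl.finger_overhang is the distance from the TCP to the fingertips, in mm); z points along the fingers, y is the line along which they close (so a half turn about z gives the same grasp; the last joint's range is limited). The gripper opens to 85 mm and grips with 20 to 120 N. Pads are 22 mm wide; open, the fingers measure 114 mm over their backs; the gripper's body (76 mm by 85 mm) begins 54 mm behind the grasp point. The pads swing forward as they close: fully open they stand 13 mm farther back than shut.
Start: joints at [-1.378, 0.628, 0.038, 1.517, -0.027, 0.996, -0.02], TCP at [166.324, 628.374, 256.313] pointing down, gripper open.
Joint ranges: [-3.06, 3.06], [-0.37, 2.12], [-1.25, 1.32], [0.18, 2.47], [-1.1, 4.24], [0.23, 1.98], [-2.94, 2.94]. Speed limits (rad/s): [2.57, 2.57, 3.14, 3.14, 3.14, 3.14, 3.14].

## Interface

Orientations are given as [roll, pitch, yaw] about the fixed x, y, z axes, in that order (R = Rz(yaw) Ry(pitch) Rx(roll)).
In Python, from cell import ctrl gives the robot as it stands. The module is installed in compiled form; this text tells all that it offers.
- The arm moves only by the tool play_rows, never from a script. Its argument "targets" is a list of rows, each a list of 5 numbers: the closure, from 0 (fully open) to 1 (shut), then the shift along the tool's x, y, z in cm, then the turn about the tool's z in degrees. In form: [[gripper, dx, dy, dz, spin], ...]. A call has 1 to 10 rows; each row is the pose to reach, as a shift and turn from the pose commanded when the call began, along the tool's axes at that moment; what a row does not reach only later rows make up. A row lasts 1/10 s, in which the tool goes at most 50 mm and 8.59 degrees, less where a joint would pass 70% of its speed; a pose out of reach is approached as far as the arm can. A call with a gripper value outside its range is refused whole. The fingers move at their own pace and stop on an object; the grip force is fixed at half the most. Time passes only in rows, so rows that repeat a pose let the fingers close. It gives the time, the measured TCP pose, the force, the opening and the grip force at its end, in the units of the state.
- ctrl.read_state(): the state, without advancing time (a new reading comes with each control period).
- ctrl.get_image(name): name is "side" or "top"; returns (picture, depth): 400x640x3 uint8, red, green, blue; 400x640 float32, mm along the optical axis (not along the pixel's ray), 0 where there is no reading.
- ctrl.calibration(name): a dict with "vfov" (degrees; the focal length in pixels is half the picture's height over the tangent of half this angle, whatever the lens; pixels are square), "cx", "cy" (the principal point, pixels), "k1" (the pictures are not rectified: a ray, as slopes to the right and down, at radius r is drawn at 1 + k1 r^2 times it, then the intrinsics apply), "extrinsics" (4x4, takes a point from camera to world coordinates). Camera axes: x right, y down, z forward; pixel columns grow to the right and rows downward; lengths in mm; the calibration is good to about 2 mm. A picture is of the moment at which its call begins. calibration takes no time and is no camera call.
- ctrl.finish_job(): hands the job in; it is judged then, once.
Trained networks look in the newest picture that a camera, given by its name, has taken for a name from the list of things; names that differ only in an ending like _2 or _b are one class to them, and where a whole thing is asked for, a point or a joint stands for the part that bears it (a point fixed in the world has none). Each returns a list of dicts, best first, with "confidence" (0 to 1); they miss things now and then, are a little off and sometimes report something else, mostly with a low value. They report only what shows in the picture. A call takes as long as a camera call. They do not tell look-alikes from the thing itself.
- ctrl.search_frame(camera, name): "bbox" ([left, top, right, bottom] in pixels, round what is visible of it).
- ctrl.trace(camera, name): "pixels" (400x640 bool, what is visible of it) and "bbox" ([left, top, right, bottom] in pixels, round what is visible of it).
The state is a dict: "clock": time; "qpos": joint angles; "qd": joint speeds; "tau": joint torques, N m; "eef_pos": TCP position; "tool_rot": TCP orientation; "force": force on the tool from outside, world axes, zero at the start; "torque": the same for the moment, N m; "width": finger opening in mm; "gripper_force": force on a finger pad.
Only numpy, scipy, OpenCV 4.12 (cv2) and the standard library are available. Lean on these libraries where they do the work, as an engineer would, in place of code of your own. Each camera call takes 0.05 s, during which the arm holds its last target. There are 200 camera calls.

## Working session

There is one attempt and no reset: what is moved stays moved. The work goes in short steps, Python scripts to look and compute and a tool call to move; the robot and the scene stay as the last step left them, time stands still between calls to the robot, and variables do not carry over. Pictures are saved under pics/ and viewed, at most 10 in all, crops included, and the job is handed in when it is done.

Besides the shell and the picture viewer there is one more tool, called after "Call:" by a JSON object that holds its "name" and its "arguments", one argument or row to a line. play_rows: Moves the arm, as the interface text tells. Its arguments: {"type":"object","properties":{"targets":{"type":"array"}},"required":["targets"]}

```bash
mkdir -p pics
cat > h.py <<'E'
import numpy as np,cv2
from cell import ctrl
def unproj(cam,u,v,d):
    c=ctrl.calibration(cam);f=200/np.tan(np.radians(c['vfov']/2))
    u=np.asarray(u,float);v=np.asarray(v,float)
    K=np.array([[f,0,c['cx']],[0,f,c['cy']],[0,0,1]])
    p=cv2.undistortPoints(np.stack([u,v],-1).reshape(-1,1,2),K,np.array([c['k1'],0,0,0.]))[:,0]
    d=np.asarray(d,float).reshape(-1)
    P=np.c_[p[:,0]*d,p[:,1]*d,d]
    E=np.array(c['extrinsics']);return P@E[:3,:3].T+E[:3,3]
def cloud(cam,depth):
    v,u=np.mgrid[:400,:640];P=unproj(cam,u.ravel(),v.ravel(),depth.ravel()).reshape(400,640,3)
    P[depth==0]=np.nan;return P
E
python3 - <<'E'
from h import *
print(ctrl.read_state())
for c in('side','top'):
    im,d=ctrl.get_image(c);cv2.imwrite(f'pics/{c}0.png',im[...,::-1]);np.savez(f'{c}0.npz',im=im,d=d)
    k=ctrl.calibration(c);print(c,k['vfov'],k['k1'],np.round(k['extrinsics'],3).tolist())
    P=cloud(c,d)
    for n in('gauge','pedestal','cradle','stopwatch','weight','jaw','angle_rig'):
        for r in ctrl.trace(c,n):
            Q=P[r['pixels']];print(n,round(r['confidence'],2),np.round(r['bbox']).tolist(),'med',np.round(np.nanmedian(Q,0)),'p2',np.round(np.nanpercentile(Q,2,0)),'p98',np.round(np.nanpercentile(Q,98,0)))
E
```

```text
{'clock': 0.0, 'qpos': array([-1.37778299,  0.62935239,  0.03847351,  1.51838919, -0.02699017,
        0.99626354, -0.02004426]), 'qd': array([-0.00055971, -0.00106205,  0.00276724,  0.00016588, -0.00088973,
        0.00054838,  0.00063082]), 'tau': array([ 1.25624388e-04, -5.63406515e+01,  1.22675512e+00, -1.93448603e+01,
        1.11978891e-02,  1.04653125e-02, -1.80522221e-05]), 'eef_pos': array([166.20075487, 627.79487261, 255.37877379]), 'tool_rot': array([-3.13969977e+00,  5.24640410e-05,  2.88271445e+00]), 'force': array([ 0.44006066, -0.18903713,  0.76156169]), 'torque': array([-0.00675229, -0.01328169,  0.00410157]), 'gripper_force': 0.0, 'width': 85.24790601938444}
side 49.170963949597564 -0.08220760167509736 [[1.0, -0.017, 0.012, 528.701], [-0.02, -0.629, 0.777, -991.315], [-0.005, -0.777, -0.63, 829.851], [0.0, 0.0, 0.0, 1.0]]
gauge 0.96 [263.0, 251.0, 283.0, 294.0] med [ 434. -315.   51.] p2 [ 413. -362.   27.] p98 [ 452. -259.   59.]
pedestal 0.74 [288.0, 132.0, 322.0, 164.0] med [506. 217.  33.] p2 [459. 208.   1.] p98 [553. 293.  75.]
pedestal 0.63 [252.0, 136.0, 273.
[... 749 characters left out ...]
.] p2 [ 412. -357.   32.] p98 [ 449. -255.   59.]
pedestal 0.98 [207.0, 204.0, 225.0, 239.0] med [501. 223.  62.] p2 [454. 213.   6.] p98 [555. 245.  76.]
pedestal 0.73 [189.0, 262.0, 206.0, 288.0] med [363. 277.  36.] p2 [329. 262.   1.] p98 [400. 306.  56.]
pedestal 0.72 [394.0, 235.0, 435.0, 250.0] med [ 430. -303.   51.] p2 [ 412. -357.    6.] p98 [ 449. -254.   59.]
cradle 0.88 [386.0, 233.0, 428.0, 251.0] med [ 424. -273.    7.] p2 [ 405. -344.    2.] p98 [ 460. -250.   41.]
stopwatch 0.72 [249.0, 155.0, 271.0, 177.0] med [655. 102.  13.] p2 [629.  76.   0.] p98 [684. 131.  18.]
jaw 0.41 [393.0, 157.0, 410.0, 169.0] med [ 652. -295.   13.] p2 [ 636. -314.    3.] p98 [ 667. -275.   21.]
```

View pics/top0.png

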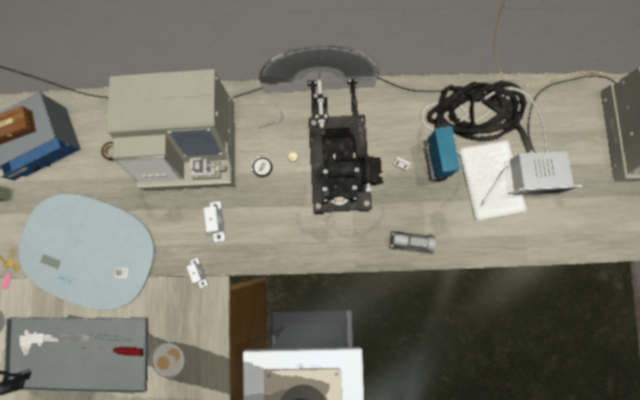

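View pics/side0.png

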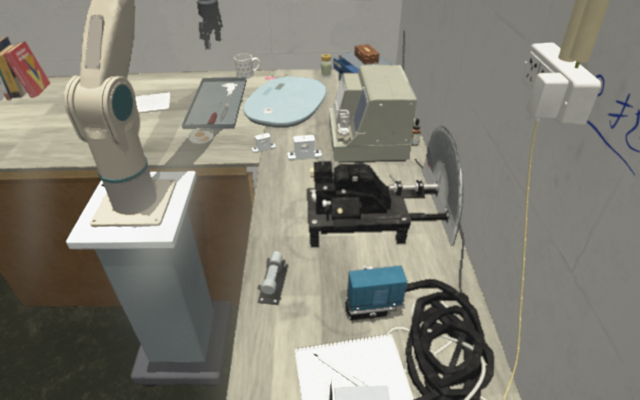

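Candidates for the pedestal are the large one at top (214,222), 75 mm high, and the small one at (197,272), 55 mm high. By size it is the large one. The gauge in its cradle is at top (412,242); the other gauge-like masks cover that same object. Next I'll check the choice in a close crop and fit the poses.

```bash
cat > fit.py <<'E'
from h import *
def ped(P):
    m=(abs(P[...,0]-505)<75)&(abs(P[...,1]-228)<45)
    return P[m]
E
python3 - <<'E'
from h import *
T=np.load('top0.npz');S=np.load('side0.npz')
a=cv2.resize(T['im'][195:295,170:245],None,fx=5,fy=5,interpolation=3)
b=cv2.resize(T['im'][225:260,380:450],None,fx=5,fy=5,interpolation=3)
c=cv2.resize(S['im'][245:310,250:300],None,fx=5,fy=5,interpolation=3)
o=np.zeros((510,780,3),np.uint8);o[:500,:375]=a;o[:175,380:730]=b;o[180:505,380:630]=c[:325]
cv2.imwrite('pics/crop0.png',o[...,::-1])
for n,z in(('top',T),('side',S)):
    P=cloud(n,z['d'])
    with np.errstate(invalid='ignore'):
        m=(abs(P[...,0]-505)<75)&(abs(P[...,1]-228)<50);Q=P[m]
        t=Q[(Q[:,2]>60)];print(n,'bench z',np.nanmedian(P[...,2][(abs(P[...,0]-520)<40)&(abs(P[...,1]+50+300*0)<0)] if 0 else Q[Q[:,2]<5][:,2]))
        tt=t[(t[:,2]>68)];r=cv2.minAreaRect(tt[:,:2].astype(np.float32));print('pedtop',len(tt),np.median(tt[:,2]),r)
        print('hist z',np.histogram(Q[:,2],bins=range(-5,90,5))[0])
        g=(abs(P[...,0]-432)<45)&(abs(P[...,1]+307)<70);Q=P[g];tt=Q[Q[:,2]>44]
        r=cv2.minAreaRect(tt[:,:2].astype(np.float32));print('gauge',len(tt),r,tt.mean(0))
        d=tt-tt.mean(0);v=np.linalg.svd(d[:,:2],full_matrices=0)[2][0];print(v,np.degrees(np.arctan2(v[1],v[0])))
        s=d[:,:2]@v
        for lo in range(-60,60,6):
            k=(s>=lo)&(s<lo+6)
            if k.any():print(lo,k.sum(),np.round(tt[k].mean(0),1),round(tt[k,2].max(),1))
        c=Q[(Q[:,2]>3)&(Q[:,2]<9)];print('cradle foot',len(c),cv2.minAreaRect(c[:,:2].astype(np.float32)))
E
```

```text
top bench z 0.33199552420364853
pedtop 262 72.53506395929855 ((504.1424865722656, 230.31764221191406), (65.2686767578125, 28.083444595336914), 7.152711391448975)
hist z [551 707  55 100  27  24  12  33   9  10  10   8  12  14  34 213  23   0]
gauge 391 ((431.60772705078125, -307.0668029785156), (108.21146392822266, 34.903751373291016), 82.31778717041016) [ 430.62542901 -306.3514851    51.40416947]
[0.15887933 0.98729801] 80.85814550138085
-60 2 [ 420.6 -359.8   51. ] 52.3
-54 25 [ 422.9 -356.4   52.8] 58.2
-48 26 [ 423.5 -350.8   53.2] 58.7
-42 26 [ 423.1 -344.6   53. ] 59.3
-36 23 [ 425.6 -339.8   50.3] 57.1
-30 17 [ 426.5 -333.3   48.4] 52.7
-24 19 [ 427.9 -327.4   48.4] 54.3
-18 16 [ 427.9 -321.1   48.9] 52.9
-12 16 [ 429.  -314.7   49.3] 54.4
-6 18 [ 430.  -309.1   48.9] 52.7
0 17 [ 432.1 -303.4   49.3] 53.9
6 13 [ 430.  -297.    52.5] 58.6
12 38 [ 434.7 -291.7   53.5] 61.0
18 21 [ 433.1 -285.2   52.6] 56.4
24 22 [ 434.4 -279.7   52.2] 56.7
30 24 [ 436.9 -274.1   51.4] 55.9
36 22 [ 436.9 -267.9   51.7] 57.5
42 24 [ 436.5 -261.7   52.4] 58.0
48 22 [ 438.7 -256.    51.2] 55.1
cradl
[... 624 characters left out ...]
.0
-48 23 [ 442.1 -270.1   51.6] 54.9
-42 21 [ 439.  -276.2   51.5] 55.9
-36 21 [ 441.1 -282.5   51.7] 55.7
-30 6 [ 435.6 -289.7   55.4] 58.2
-24 51 [ 435.7 -294.4   53. ] 60.5
-18 24 [ 437.8 -299.8   51. ] 57.5
-12 15 [ 434.8 -306.    50.1] 54.0
-6 17 [ 433.  -311.8   49.9] 55.0
0 16 [ 434.  -317.5   50. ] 53.9
6 16 [ 431.4 -322.6   49.8] 55.4
12 19 [ 430.9 -328.6   49.9] 55.3
18 19 [ 430.7 -334.8   50. ] 53.6
24 10 [ 430.7 -343.7   52.5] 56.5
30 27 [ 429.1 -347.4   54.3] 60.7
36 31 [ 428.6 -353.7   54.1] 59.5
42 59 [ 425.9 -359.7   51.3] 59.4
48 1 [ 420.4 -361.4   53.6] 53.6
cradle foot 447 ((432.0275573730469, -309.0987243652344), (135.13087463378906, 89.13665771484375), 89.3506851196289)
```

View pics/crop0.png

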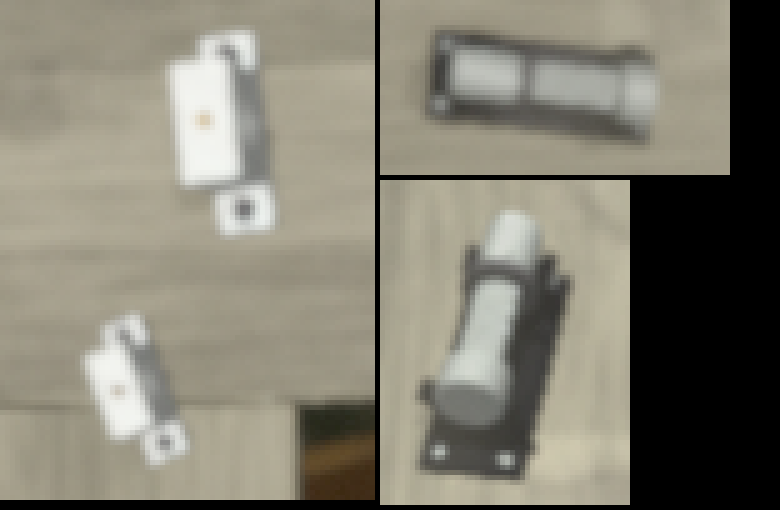

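```bash
cat >> h.py <<'E'
def R_(yaw): c,s=np.cos(yaw),np.sin(yaw); return np.array([[c,s,0],[s,-c,0],[0,0,-1.]])
def rows(*T,base=None):
    s=ctrl.read_state()
    p,y=(s['eef_pos'],s['tool_rot'][2]) if base is None else (np.array(base[:3]),np.radians(base[3]))
    print('t %.2f'%s['clock'],'tcp',np.round(p,1),'yaw %.2f'%np.degrees(y),'F',np.round(s['force'],1),'w %.1f'%s['width'],'q',np.round(s['qpos'],2), 'rp',np.round(s['tool_rot'][:2],4))
    for t in T:
        d=R_(y).T@(np.array(t[:3])-p)/10; print(t,'->',np.round(d,2),'spin %.1f'%((np.degrees(y)-t[3]+180)%360-180))
E
python3 -c "
from h import *
rows((420,420,256,140),(470,100,256,110),(450,-150,256,90),(431,-320,150,81.5),base=(166.3,628.4,256.3,165.17))"
```

```text
t 0.80 tcp [166.3 628.4 256.3] yaw 165.17 F [-0.4  0.4 -0.8] w 85.3 q [-1.38  0.63  0.04  1.52 -0.03  1.   -0.02] rp [ 3.1416 -0.    ]
(420, 420, 256, 140) -> [-29.86 -13.65   0.03] spin 25.2
(470, 100, 256, 110) -> [-4.288e+01 -4.331e+01  3.000e-02] spin 55.2
(450, -150, 256, 90) -> [-4.735e+01 -6.799e+01  3.000e-02] spin 75.2
(431, -320, 150, 81.5) -> [-49.86 -84.91  10.63] spin 83.7
```

Call:
{"name": "play_rows", "arguments": {
  "targets": [
    [0,-29.9,-13.7,0,25],
    [0,-29.9,-13.7,0,25],
    [0,-29.9,-13.7,0,25],
    [0,-29.9,-13.7,0,25],
    [0,-29.9,-13.7,0,25],
    [0,-29.9,-13.7,0,25],
    [0,-29.9,-13.7,0,25],
    [0,-42.9,-43.3,0,55],
    [0,-42.9,-43.3,0,55],
    [0,-42.9,-43.3,0,55]
  ]
}}

```text
clock: 1.8
eef_pos: [443.8, 269.4, 256.4]
tool_rot: [3.141, -0.0, 1.99]
force: [0.6, 0.1, 1.2]
width: 85.3
gripper_force: 0.0
```

```bash
python3 -c "
from h import *
rows((470,100,256,110),(450,-150,256,90),(431,-320,130,81.5))"
```

```text
t 1.80 tcp [443.8 269.4 256.4] yaw 114.04 F [0.6 0.1 1.2] w 85.3 q [-0.8   0.45  0.29  1.89 -0.17  0.82 -0.  ] rp [ 3.141e+00 -2.000e-04]
(470, 100, 256, 110) -> [-16.54  -4.5    0.04] spin 4.0
(450, -150, 256, 90) -> [-38.55 -16.51   0.04] spin 24.0
(431, -320, 130, 81.5) -> [-53.31 -25.17  12.64] spin 32.5
```

Call:
{"name": "play_rows", "arguments": {
  "targets": [
    [0,-16.5,-4.5,0,4],
    [0,-16.5,-4.5,0,4],
    [0,-16.5,-4.5,0,4],
    [0,-38.5,-16.5,0,24],
    [0,-38.5,-16.5,0,24],
    [0,-38.5,-16.5,0,24],
    [0,-38.5,-16.5,0,24],
    [0,-38.5,-16.5,0,24],
    [0,-53.3,-25.2,12.6,32.5],
    [0,-53.3,-25.2,12.6,32.5]
  ]
}}

```text
clock: 2.8
eef_pos: [445.5, -211.9, 201.7]
tool_rot: [3.138, 0.001, 1.426]
force: [1.0, 0.1, -0.3]
width: 85.2
gripper_force: 0.0
```

```bash
python3 -c "
from h import *
rows((431,-320,110,81.5))"
```

```text
t 2.80 tcp [ 445.5 -211.9  201.7] yaw 81.72 F [ 1.   0.1 -0.3] w 85.2 q [ 0.09  0.52  0.43  2.02 -0.34  0.67  0.59] rp [3.1384e+00 8.0000e-04]
(431, -320, 110, 81.5) -> [-10.91   0.12   9.17] spin 0.2
```

Call:
{"name": "play_rows", "arguments": {
  "targets": [
    [0,-10.9,0.1,9.2,0.2],
    [0,-10.9,0.1,9.2,0.2],
    [0,-10.9,0.1,9.2,0.2],
    [0,-10.9,0.1,9.2,0.2],
    [0,-10.9,0.1,9.2,0.2],
    [0,-10.9,0.1,9.2,0.2]
  ]
}}

```text
clock: 3.4
eef_pos: [431.3, -316.8, 110.1]
tool_rot: [3.141, -0.001, 1.427]
force: [0.0, 0.2, -0.0]
width: 85.7
gripper_force: 0.0
```

```bash
python3 -c "
from h import *
rows((431,-320,46,81.5))
a,_=ctrl.get_image('top');b,_=ctrl.get_image('side')
o=np.hstack([cv2.resize(a[200:280,370:450],None,fx=5,fy=5,interpolation=3),cv2.resize(b[230:310,230:310],None,fx=5,fy=5,interpolation=3)])
cv2.imwrite('pics/c1.png',o[...,::-1])"
```

```text
t 3.40 tcp [ 431.3 -316.8  110.1] yaw 81.78 F [ 0.   0.2 -0. ] w 85.7 q [ 0.38  0.71  0.32  1.97 -0.41  0.53  0.84] rp [ 3.1408e+00 -7.0000e-04]
(431, -320, 46, 81.5) -> [-0.32  0.01  6.41] spin 0.3
```

View pics/c1.png

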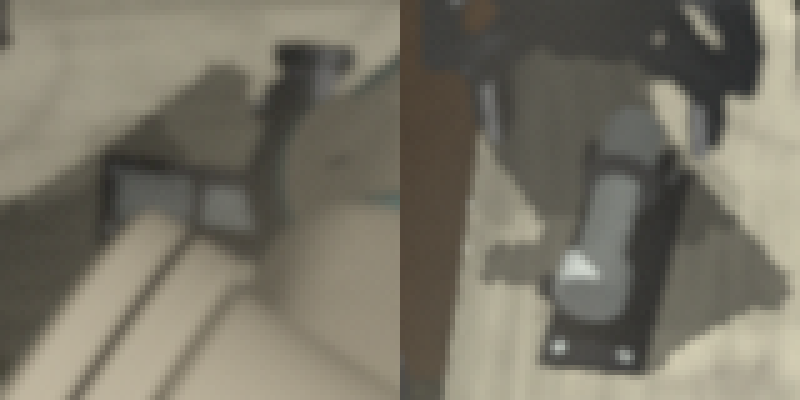

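Side crop: the fingers (490 and 700) straddle the handle (about 610), and the go end points away, past the dark collar. I'm descending to grip.

Call:
{"name": "play_rows", "arguments": {
  "targets": [
    [0,0,0,3,0.2],
    [0,0,0,5,0.2],
    [0,0,0,6.4,0.2],
    [0,0,0,6.4,0.2],
    [0,0,0,6.4,0.2]
  ]
}}

```text
clock: 4.0
eef_pos: [431.0, -317.8, 46.2]
tool_rot: [3.141, 0.0, 1.423]
force: [0.4, -0.2, 1.1]
width: 85.8
gripper_force: 0.0
```

```bash
python3 -c "
from h import *
rows((431,-320,46,81.5))"
```

```text
t 4.00 tcp [ 431.  -317.8   46.2] yaw 81.53 F [ 0.4 -0.2  1.1] w 85.8 q [ 0.43  0.81  0.24  1.99 -0.47  0.39  0.88] rp [3.1409e+00 3.0000e-04]
(431, -320, 46, 81.5) -> [-0.22  0.03  0.02] spin 0.0
```

Call:
{"name": "play_rows", "arguments": {
  "targets": [
    [0,-0.2,0,0,0],
    [1,-0.2,0,0,0],
    [1,-0.2,0,0,0],
    [1,-0.2,0,0,0],
    [1,-0.2,0,0,0],
    [1,-0.2,0,0,0],
    [1,-0.2,0,0,0],
    [1,-0.2,0,0,0]
  ]
}}

```text
clock: 4.8
eef_pos: [430.1, -319.7, 45.8]
tool_rot: [-3.141, -0.0, 1.422]
force: [-1.8, 0.5, 4.9]
width: 18.8
gripper_force: 58.7
```

```bash
python3 -c "
from h import *
rows((431,-320,130,81.5))
print(ctrl.read_state()['gripper_force'])"
```

```text
t 4.80 tcp [ 430.1 -319.7   45.8] yaw 81.47 F [-1.8  0.5  4.9] w 18.8 q [ 0.43  0.81  0.24  1.99 -0.46  0.4   0.88] rp [-3.1414e+00 -2.0000e-04]
(431, -320, 130, 81.5) -> [-0.01  0.1  -8.42] spin -0.0
58.74105863738805
```

```bash
python3 -c "
from h import *
rows((430,-320,150,81.5),(430,-200,220,85),(435,0,220,92),(512,110,150,96.3))"
```

```text
t 4.80 tcp [ 430.1 -319.7   45.8] yaw 81.47 F [-1.8  0.5  4.9] w 18.8 q [ 0.43  0.81  0.24  1.99 -0.46  0.4   0.88] rp [-3.1414e+00 -2.0000e-04]
(430, -320, 150, 81.5) -> [ -0.03  -0.   -10.42] spin -0.0
(430, -200, 220, 85) -> [ 11.84  -1.78 -17.42] spin -3.5
(435, 0, 220, 92) -> [ 31.69  -4.25 -17.42] spin -10.5
(512, 110, 150, 96.3) -> [ 43.71   1.73 -10.42] spin -14.8
```

Call:
{"name": "play_rows", "arguments": {
  "targets": [
    [1,0,0,-2,0],
    [1,0,0,-5,0],
    [1,0,0,-8,0],
    [1,0,0,-11,0],
    [1,0,0,-13,0],
    [1,0,0,-15,0],
    [1,0,0,-15,0]
  ]
}}

```text
clock: 5.5
eef_pos: [431.5, -320.8, 197.4]
tool_rot: [3.137, 0.002, 1.423]
force: [0.8, 0.1, -2.8]
width: 18.9
gripper_force: 59.3
```

```bash
python3 -c "
from h import *
rows((430,-200,220,85),(435,0,220,92),(505,80,160,96.3),(514,100,90,96.3))"
```

```text
t 5.50 tcp [ 431.5 -320.8  197.4] yaw 81.51 F [ 0.8  0.1 -2.8] w 18.9 q [ 0.31  0.58  0.41  1.91 -0.34  0.72  0.78] rp [3.1375e+00 2.1000e-03]
(430, -200, 220, 85) -> [11.92 -1.93 -2.26] spin -3.5
(435, 0, 220, 92) -> [31.78 -4.39 -2.26] spin -10.5
(505, 80, 160, 96.3) -> [40.72  1.35  3.74] spin -14.8
(514, 100, 90, 96.3) -> [42.83  1.95 10.74] spin -14.8
```

Call:
{"name": "play_rows", "arguments": {
  "targets": [
    [1,6,-1,-2.3,-2],
    [1,12,-2,-2.3,-4],
    [1,17,-2.5,-2.3,-6],
    [1,22,-3,-2.3,-8],
    [1,27,-3.5,-2.3,-10],
    [1,31.8,-4.4,-2.3,-11],
    [1,36,-2,0,-13],
    [1,40.7,1.4,3.7,-14.8],
    [1,40.7,1.4,3.7,-14.8],
    [1,40.7,1.4,3.7,-14.8]
  ]
}}

```text
clock: 6.5
eef_pos: [505.2, 86.0, 154.6]
tool_rot: [-3.139, -0.001, 1.688]
force: [-0.8, -0.1, -1.1]
width: 19.0
gripper_force: 59.3
```

```bash
python3 -c "
from h import *
rows((515,118,52,96.3))"
```

```text
t 6.50 tcp [505.2  86.  154.6] yaw 96.73 F [-0.8 -0.1 -1.1] w 19.0 q [-0.44  0.61  0.33  2.   -0.34  0.59  0.24] rp [-3.1388e+00 -1.5000e-03]
(515, 118, 52, 96.3) -> [ 3.07  1.35 10.26] spin 0.4
```

Call:
{"name": "play_rows", "arguments": {
  "targets": [
    [1,2,1,3,0.4],
    [1,3,1.3,6,0.4],
    [1,3,1.3,9,0.4],
    [1,3,1.3,10.2,0.4],
    [1,3,1.3,10.2,0.4],
    [1,3,1.3,10.2,0.4],
    [1,3,1.3,10.2,0.4]
  ]
}}

```text
clock: 7.2
eef_pos: [514.9, 111.5, 57.8]
tool_rot: [3.139, -0.0, 1.673]
force: [0.7, 0.7, -1.0]
width: 18.8
gripper_force: 59.3
```

```bash
cat > look.py <<'E'
from h import *
import sys
rows()
out=[]
for c,(v0,v1,u0,u1) in(('top',(190,270,190,290)),('side',(120,200,260,360))):
    im,d=ctrl.get_image(c);np.savez(f'{c}_{sys.argv[1]}.npz',im=im,d=d)
    out.append(cv2.resize(im[v0:v1,u0:u1],None,fx=4,fy=4,interpolation=3))
cv2.imwrite(f'pics/{sys.argv[1]}.png',np.hstack(out)[...,::-1])
E
python3 look.py l1
```

```text
t 7.20 tcp [514.9 111.5  57.8] yaw 95.85 F [ 0.7  0.7 -1. ] w 18.8 q [-0.42  0.78  0.23  2.01 -0.43  0.39  0.25] rp [ 3.1393 -0.    ]
```

View pics/l1.png

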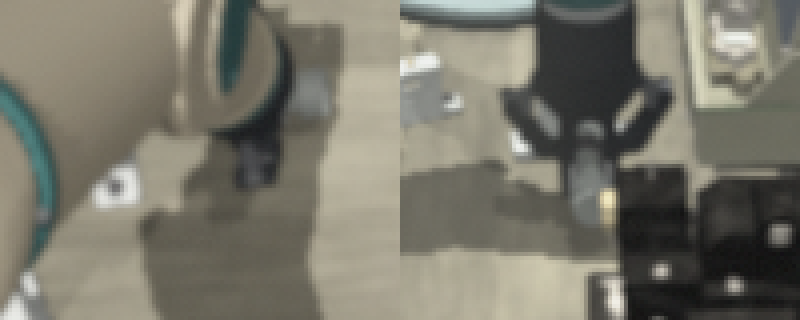

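Run:
```python
from h import *
def plane(cam,u,v,z):
    a=unproj(cam,u,v,np.full(len(u),500.));E=np.array(ctrl.calibration(cam)['extrinsics'])[:3,3]
    return E+(a-E)*((z-E[2])/(a[:,2]-E[2]))[:,None]
o=[]
for cam,(v0,v1,u0,u1) in(('top',(198,245,195,235)),('side',(122,172,280,330))):
    im=np.load(cam+'0.npz')['im'];S=8
    g=cv2.resize(cv2.cvtColor(im,7)[v0:v1,u0:u1],None,fx=S,fy=S,interpolation=cv2.INTER_CUBIC)
    for th in(190,205,220,230):
        n,l,st,ce=cv2.connectedComponentsWithStats((g>th).astype(np.uint8))
        k=1+np.argmax(st[1:,4]);c=max(cv2.findContours((l==k).astype(np.uint8),0,1)[0],key=len)[:,0]
        u=(c[:,0]+.5)/S-.5+u0;v=(c[:,1]+.5)/S-.5+v0
        p=plane(cam,u,v,72.)
        print(cam,th,st[k,4]/64,cv2.minAreaRect(p[:,:2].astype(np.float32)))
    o.append(cv2.resize(im[v0:v1,u0:u1],(400,400),interpolation=3))
cv2.imwrite('pics/ped.png',np.hstack(o)[...,::-1])
```

```text
top 190 346.796875 ((510.98681640625, 224.32073974609375), (77.66680908203125, 47.84480285644531), 6.947396278381348)
top 205 283.984375 ((509.7357482910156, 231.12118530273438), (74.99787139892578, 30.997665405273438), 7.314640998840332)
top 220 241.625 ((509.4270324707031, 230.9595947265625), (72.44866943359375, 28.5632266998291), 7.186676979064941)
top 230 200.46875 ((505.80242919921875, 230.52247619628906), (63.26072692871094, 25.803586959838867), 7.288256645202637)
side 190 228.203125 ((486.38421630859375, 250.67962646484375), (94.84254455566406, 99.95411682128906), 20.464475631713867)
side 205 128.890625 ((504.1481628417969, 233.94778442382812), (70.52760314941406, 41.840118408203125), 5.191397190093994)
side 220 111.03125 ((504.6551513671875, 233.18194580078125), (67.66356658935547, 36.44974136352539), 7.138885974884033)
side 230 95.796875 ((504.842041015625, 232.51953125), (65.70367431640625, 32.47605514526367), 6.607316017150879)
```

View pics/ped.png

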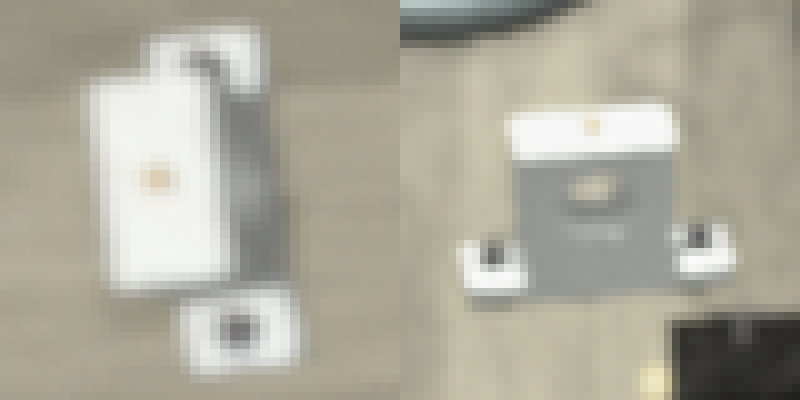

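Run:
```python
from h import *
def plane(cam,u,v,z):
    a=unproj(cam,[u],[v],[500.])[0];E=np.array(ctrl.calibration(cam)['extrinsics'])[:3,3]
    return E+(a-E)*((z-E[2])/(a[2]-E[2]))
for cam,(v0,v1,u0,u1) in(('top',(214,223,206,215)),('side',(134,140,299,308))):
    im=np.load(cam+'0.npz')['im'].astype(float)[v0:v1,u0:u1];w=np.clip(im[...,0]-im[...,2]-15,0,None)
    v,u=np.mgrid[v0:v1,u0:u1];U,V=(w*u).sum()/w.sum(),(w*v).sum()/w.sum()
    print(cam,U,V,plane(cam,U,V,76.))
# bore ellipse in side: bright through hole
im=np.load('side0.npz')['im'][141:150,298:310].astype(int);print(im.sum(2)//3)
# nogo end visible now vs robot
print(plane('side',303.5,145.6,45.))
# gauge: brightness-free depth midline of the no-go end, at first images, cylinder fit r=16.5
from scipy.optimize import least_squares
for cam in('top','side'):
    P=cloud(cam,np.load(cam+'0.npz')['d']).reshape(-1,3)
    with np.errstate(invalid='ignore'):
        Q=P[(abs(P[:,0]-431)<25)&(P[:,1]>-285)&(P[:,1]<-256)&(P[:,2]>44)];N=P[(abs(P[:,0]-431)<25)&(P[:,1]<-346)&(P[:,1]>-359)&(P[:,2]>46)]
    def f(p):
        n=np.array([np.cos(p[1]),np.sin(p[1])])
        r=lambda A,R:np.hypot((A[:,0]-p[0])*n[1]-(A[:,1]+320)*n[0],A[:,2]-p[2])-R
        return np.r_[r(Q,14),r(N,16.5)]
    s=least_squares(f,[431,1.42,40],loss='soft_l1');print(cam,s.x[0],np.degrees(s.x[1]),s.x[2],len(Q),len(N),np.std(s.fun))
```

```text
top 210.17117117117118 218.56756756756758 [504.11062493 229.79697511  76.        ]
side 302.66847826086956 135.0163043478261 [502.23858981 243.45870665  76.        ]
[[221 220 218 213 204 197 189 187 185 178 171 166]
 [164 161 160 157 153 151 148 146 145 145 144 145]
 [146 147 145 147 148 153 156 156 153 148 146 147]
 [147 147 147 153 161 169 176 172 162 150 145 147]
 [148 147 150 163 177 184 189 181 162 144 141 145]
 [148 147 147 160 173 176 181 172 148 135 134 142]
 [147 146 140 138 140 143 145 143 134 130 135 142]
 [148 147 142 135 131 132 133 133 134 136 144 147]
 [149 150 150 148 145 147 149 149 148 150 153 152]]
[504.29167243 227.56342288  45.        ]
top 429.2618182428489 81.50372129458215 40.32318619880689 112 54 1.5791538870204764
side 431.86486390603864 81.20980875481484 40.43163440144303 93 67 1.3990487496228223
```

```bash
cat >> h.py <<'E'
B=np.array([504,230.]);YAW=97.
def axpos(dist,lat=0,z=50.8,yaw=None,B=B):
    y=np.radians(YAW);n=np.array([np.cos(y),np.sin(y)]);l=np.array([n[1],-n[0]]) # lat: toward +x
    p=B-dist*n+lat*l;return (p[0],p[1],z,YAW if yaw is None else yaw)
def where():
    s=ctrl.read_state();y=np.radians(YAW);n=np.array([np.cos(y),np.sin(y)]);l=np.array([n[1],-n[0]]);d=s['eef_pos'][:2]-B
    print('dist %.2f lat %.2f z %.2f'%(-d@n,d@l,s['eef_pos'][2]),'F ax %.1f lat %.1f z %.1f'%(s['force'][:2]@n,s['force'][:2]@l,s['force'][2]),'T',np.round(s['torque'],2))
E
python3 -c "
from h import *
where();rows(axpos(100),axpos(84))"
```

```text
dist 118.60 lat -3.64 z 57.84 F ax -0.4 lat 0.3 z -1.9 T [0.01 0.01 0.01]
t 7.30 tcp [514.8 111.8  57.8] yaw 95.87 F [ 0.4 -0.3 -1.9] w 18.7 q [-0.42  0.78  0.23  2.01 -0.43  0.39  0.25] rp [ 3.1392e+00 -3.0000e-04]
(np.float64(516.1869343405148), np.float64(130.7453848358678), 50.8, 97.0) -> [1.87 0.33 0.7 ] spin -1.1
(np.float64(514.2370248460323), np.float64(146.62612326212894), 50.8, 97.0) -> [3.47 0.3  0.7 ] spin -1.1
```

Call:
{"name": "play_rows", "arguments": {
  "targets": [
    [1,1,0.3,0.7,-1.1],
    [1,1.9,0.3,0.7,-1.1],
    [1,2.7,0.3,0.7,-1.1],
    [1,3.2,0.3,0.7,-1.1],
    [1,3.4,0.3,0.7,-1.1],
    [1,3.4,0.3,0.7,-1.1],
    [1,3.4,0.3,0.7,-1.1],
    [1,3.4,0.3,0.7,-1.1]
  ]
}}

```text
clock: 8.1
eef_pos: [513.6, 145.5, 49.6]
tool_rot: [3.142, 0.0, 1.692]
force: [0.1, 0.4, -2.6]
width: 18.9
gripper_force: 59.4
```

```bash
python3 look.py l2; python3 -c "
from h import *
where();rows(axpos(84),axpos(74))"
```

```text
t 8.10 tcp [513.6 145.5  49.6] yaw 96.95 F [ 0.1  0.4 -2.6] w 18.9 q [-0.48  0.8   0.23  1.99 -0.44  0.4   0.22] rp [3.1416e+00 3.0000e-04]
dist 84.98 lat -0.78 z 49.62 F ax 0.2 lat 1.0 z -2.2 T [ 0.01 -0.05  0.02]
t 8.20 tcp [513.6 145.6  49.6] yaw 96.95 F [ 0.9  0.3 -2.2] w 18.9 q [-0.48  0.8   0.23  1.99 -0.44  0.4   0.22] rp [3.1415e+00 2.0000e-04]
(np.float64(514.2370248460323), np.float64(146.62612326212894), 50.8, 97.0) -> [ 0.1   0.08 -0.12] spin -0.1
(np.float64(513.0183314119809), np.float64(156.55158477854218), 50.8, 97.0) -> [ 1.1   0.08 -0.12] spin -0.1
```

View pics/l2.png

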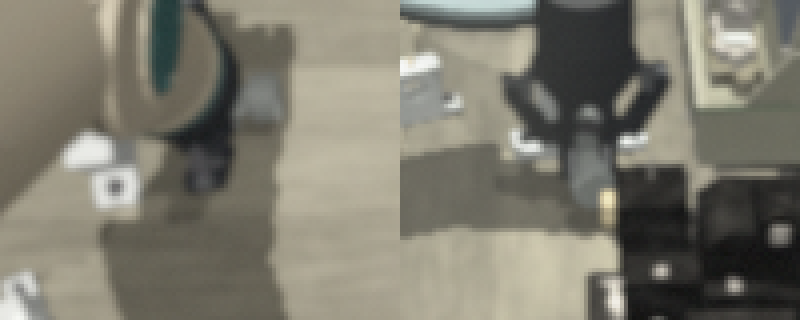

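The side crop shows the gripper (585) centred between the pedestal feet (525 and 635). I'm probing in slowly.

Call:
{"name": "play_rows", "arguments": {
  "targets": [
    [1,0,0.08,-0.12,0],
    [1,0.2,0.08,-0.12,0],
    [1,0.4,0.08,-0.12,0],
    [1,0.55,0.08,-0.12,0],
    [1,0.7,0.08,-0.12,0],
    [1,0.7,0.08,-0.12,0]
  ]
}}

```text
clock: 8.8
eef_pos: [513.3, 153.5, 50.7]
tool_rot: [-3.142, -0.0, 1.693]
force: [1.3, -0.2, -1.9]
width: 19.2
gripper_force: 59.4
```

```bash
python3 -c "
from h import *
where();rows(axpos(84),axpos(74))"
```

```text
dist 77.10 lat -0.06 z 50.73 F ax -0.4 lat 1.3 z -1.9 T [-0.01 -0.01  0.08]
t 8.80 tcp [513.3 153.5  50.7] yaw 97.02 F [ 1.3 -0.2 -1.9] w 19.2 q [-0.5   0.8   0.24  1.99 -0.45  0.4   0.21] rp [-3.1415e+00 -2.0000e-04]
(np.float64(514.2370248460323), np.float64(146.62612326212894), 50.8, 97.0) -> [-0.69  0.01 -0.01] spin 0.0
(np.float64(513.0183314119809), np.float64(156.55158477854218), 50.8, 97.0) -> [ 0.31  0.01 -0.01] spin 0.0
```

Call:
{"name": "play_rows", "arguments": {
  "targets": [
    [1,0.1,0,0,0],
    [1,0.2,0,0,0],
    [1,0.3,0,0,0],
    [1,0.4,0,0,0],
    [1,0.5,0,0,0],
    [1,0.5,0,0,0]
  ]
}}

```text
clock: 9.4
eef_pos: [512.8, 158.2, 50.8]
tool_rot: [-3.142, -0.0, 1.693]
force: [-0.2, -0.0, -1.7]
width: 18.7
gripper_force: 59.4
```

```bash
python3 -c "
from h import *
where()"
```

```text
dist 72.29 lat -0.04 z 50.76 F ax -0.0 lat -0.2 z -1.7 T [ 0.01 -0.04  0.01]
```

Apparently inside. I'm continuing.

Call:
{"name": "play_rows", "arguments": {
  "targets": [
    [1,0.2,0,0,0],
    [1,0.4,0,0,0],
    [1,0.6,0,0,0],
    [1,0.8,0,0,0],
    [1,1.0,0,0,0],
    [1,1.2,0,0,0],
    [1,1.4,0,0,0],
    [1,1.4,0,0,0]
  ]
}}

```text
clock: 10.2
eef_pos: [511.1, 172.4, 50.8]
tool_rot: [3.142, -0.0, 1.693]
force: [0.6, 0.5, -2.3]
width: 18.9
gripper_force: 59.4
```

```bash
python3 -c "
from h import *
where()"
```

```text
dist 58.04 lat -0.01 z 50.76 F ax 0.4 lat 0.6 z -2.3 T [-0.02 -0.   -0.03]
```

Call:
{"name": "play_rows", "arguments": {
  "targets": [
    [1,0.2,0,0,0],
    [1,0.4,0,0,0],
    [1,0.6,0,0,0],
    [1,0.8,0,0,0],
    [1,1.0,0,0,0],
    [1,1.1,0,0,0],
    [1,1.1,0,0,0]
  ]
}}

```text
clock: 10.9
eef_pos: [509.7, 183.1, 50.8]
tool_rot: [3.142, -0.0, 1.693]
force: [0.6, 0.3, -2.0]
width: 18.9
gripper_force: 59.4
```

```bash
python3 -c "
from h import *
where()"
```

```text
dist 47.25 lat -0.01 z 50.77 F ax 0.2 lat 0.6 z -2.0 T [ 0.   -0.01 -0.06]
```

Call:
{"name": "play_rows", "arguments": {
  "targets": [
    [1,0.1,0,0,0],
    [1,0.15,0,0,0],
    [1,0.2,0,0,0],
    [1,0.25,0,0,0],
    [1,0.25,0,0,0]
  ]
}}

```text
clock: 11.4
eef_pos: [509.6, 184.2, 50.8]
tool_rot: [-3.142, 0.001, 1.692]
force: [0.3, -3.5, -1.0]
width: 18.9
gripper_force: 59.5
```

```bash
python3 -c "
from h import *
where()"
```

```text
dist 46.09 lat -0.03 z 50.81 F ax -3.5 lat -0.1 z -1.0 T [-0.77 -0.03  0.03]
```

The collar has met the face at -3.5 N. I'll press slightly more and hold.

Call:
{"name": "play_rows", "arguments": {
  "targets": [
    [1,0.1,0,0,0],
    [1,0.15,0,0,0],
    [1,0.15,0,0,0],
    [1,0.15,0,0,0]
  ]
}}

```text
clock: 11.8
eef_pos: [509.6, 184.3, 50.9]
tool_rot: [3.142, 0.003, 1.691]
force: [0.2, -7.1, 0.7]
width: 19.0
gripper_force: 59.7
```

```bash
python3 -c "
from h import *
where();print(ctrl.read_state()['tool_rot'])"
```

```text
dist 46.03 lat 0.01 z 50.85 F ax -7.1 lat -0.7 z 0.7 T [-1.45 -0.03  0.09]
[3.14154026e+00 2.74389849e-03 1.69104080e+00]
```

Call:
{"name": "play_rows", "arguments": {
  "targets": [
    [1,-0.3,0,0,0],
    [1,-1.3,0,0,0],
    [1,-2.3,0,0,0],
    [1,-3.3,0,0,0],
    [1,-4.3,0,0,0],
    [1,-5.3,0,0,0],
    [1,-6.3,0,0,0],
    [1,-7.3,0,0,0],
    [1,-7.3,0,0,0]
  ]
}}

```text
clock: 12.7
eef_pos: [518.5, 112.0, 50.9]
tool_rot: [3.141, 0.001, 1.69]
force: [-0.4, -0.3, -2.3]
width: 18.9
gripper_force: 59.4
```

```bash
python3 -c "
from h import *
where();rows(axpos(116,z=150),axpos(116,z=200),axpos(-80,z=200),axpos(-80,z=130))"
```

```text
dist 118.87 lat 0.05 z 50.88 F ax -0.3 lat -0.4 z -2.3 T [ 0.02  0.04 -0.03]
t 12.70 tcp [518.5 112.   50.9] yaw 96.82 F [-0.4 -0.3 -2.3] w 18.9 q [-0.41  0.8   0.22  2.   -0.43  0.39  0.27] rp [3.1414e+00 1.1000e-03]
(np.float64(518.1368438349971), np.float64(114.86464640960664), 150, 97.0) -> [ 0.29 -0.01 -9.91] spin -0.2
(np.float64(518.1368438349971), np.float64(114.86464640960664), 200, 97.0) -> [ 2.900e-01 -1.000e-02 -1.491e+01] spin -0.2
(np.float64(494.2504525275882), np.float64(309.4036921313058), 200, 97.0) -> [ 19.89  -0.07 -14.91] spin -0.2
(np.float64(494.2504525275882), np.float64(309.4036921313058), 130, 97.0) -> [19.89 -0.07 -7.91] spin -0.2
```

Call:
{"name": "play_rows", "arguments": {
  "targets": [
    [1,0,0,-4,0],
    [1,0,0,-8,0],
    [1,0,0,-12,0],
    [1,0,0,-12,0],
    [1,4,0,-12,0],
    [1,8,0,-12,0],
    [1,12,0,-12,0],
    [1,16,0,-12,-0.2],
    [1,19.9,0,-12,-0.2],
    [1,19.9,0,-12,-0.2]
  ]
}}

```text
clock: 13.7
eef_pos: [490.7, 320.2, 169.2]
tool_rot: [-3.14, -0.005, 1.707]
force: [-0.2, 2.0, -1.4]
width: 18.4
gripper_force: 59.4
```

```bash
python3 -c "
from h import *
where();rows(axpos(-80,z=50.8))"
```

```text
dist -91.13 lat -2.18 z 169.17 F ax 2.1 lat 0.1 z -1.4 T [-0.02  0.    0.03]
t 13.70 tcp [490.7 320.2 169.2] yaw 97.80 F [-0.2  2.  -1.4] w 18.4 q [-0.87  0.68  0.39  1.79 -0.37  0.74 -0.15] rp [-3.1395 -0.0047]
(np.float64(494.2504525275882), np.float64(309.4036921313058), 50.8, 97.0) -> [-1.12  0.2  11.84] spin 0.8
```

Call:
{"name": "play_rows", "arguments": {
  "targets": [
    [1,0,0,0,0],
    [1,0,0,3,0],
    [1,0,0,6,0],
    [1,0,0,9,0],
    [1,0,0,11,0],
    [1,0,0,11.8,0],
    [1,0,0,11.8,0],
    [1,0,0,11.8,0],
    [1,0,0,11.8,0]
  ]
}}

```text
clock: 14.6
eef_pos: [494.9, 312.0, 54.0]
tool_rot: [3.139, -0.001, 1.696]
force: [0.0, -0.5, -2.1]
width: 18.7
gripper_force: 59.4
```

```bash
python3 -c "
from h import *
where();rows(axpos(-80),axpos(-60))"
```

```text
dist -82.51 lat 0.95 z 54.04 F ax -0.5 lat -0.0 z -2.1 T [ 0.01 -0.    0.01]
t 14.60 tcp [494.9 312.   54. ] yaw 97.17 F [ 0.  -0.5 -2.1] w 18.7 q [-0.79  0.84  0.29  1.85 -0.45  0.51 -0.07] rp [ 3.1395e+00 -8.0000e-04]
(np.float64(494.2504525275882), np.float64(309.4036921313058), 50.8, 97.0) -> [-0.25 -0.1   0.32] spin 0.2
(np.float64(496.6878393956912), np.float64(289.5527690984793), 50.8, 97.0) -> [-2.25 -0.1   0.32] spin 0.2
```

Call:
{"name": "play_rows", "arguments": {
  "targets": [
    [1,-0.3,-0.1,0.3,0.2],
    [1,-0.7,-0.1,0.3,0.2],
    [1,-1.1,-0.1,0.3,0.2],
    [1,-1.5,-0.1,0.3,0.2],
    [1,-1.8,-0.1,0.3,0.2],
    [1,-2.0,-0.1,0.3,0.2],
    [1,-2.0,-0.1,0.3,0.2],
    [1,-2.0,-0.1,0.3,0.2]
  ]
}}

```text
clock: 15.4
eef_pos: [495.5, 292.0, 49.8]
tool_rot: [-3.142, -0.0, 1.693]
force: [-0.6, 0.1, -2.3]
width: 18.7
gripper_force: 59.4
```

```bash
python3 -c "
from h import *
where();rows(axpos(-60),axpos(-56))"
```

```text
dist -62.59 lat -0.91 z 49.76 F ax 0.1 lat -0.6 z -2.3 T [-0.    0.02  0.02]
t 15.40 tcp [495.5 292.   49.8] yaw 96.99 F [-0.6  0.1 -2.3] w 18.7 q [-0.75  0.84  0.28  1.88 -0.45  0.48 -0.04] rp [-3.1416e+00 -2.0000e-04]
(np.float64(496.6878393956912), np.float64(289.5527690984793), 50.8, 97.0) -> [-0.26  0.09 -0.1 ] spin -0.0
(np.float64(497.17531676931173), np.float64(285.582584491914), 50.8, 97.0) -> [-0.66  0.09 -0.1 ] spin -0.0
```

Approach: correct the lateral and height errors, then edge up to contact, expected at dist −56.

Call:
{"name": "play_rows", "arguments": {
  "targets": [
    [1,-0.1,0.09,-0.1,0],
    [1,-0.3,0.09,-0.1,0],
    [1,-0.5,0.09,-0.1,0],
    [1,-0.6,0.09,-0.1,0],
    [1,-0.7,0.09,-0.1,0],
    [1,-0.75,0.09,-0.1,0],
    [1,-0.75,0.09,-0.1,0]
  ]
}}

```text
clock: 16.1
eef_pos: [497.1, 285.5, 50.8]
tool_rot: [3.142, -0.001, 1.693]
force: [0.0, 2.6, -2.4]
width: 18.9
gripper_force: 59.4
```

```bash
python3 -c "
from h import *
where()"
```

```text
dist -55.94 lat -0.09 z 50.81 F ax 2.6 lat 0.4 z -2.4 T [0.61 0.12 0.01]
```

Contact is exactly where predicted. I'm adding about 3 mm of command for 10 N.

Call:
{"name": "play_rows", "arguments": {
  "targets": [
    [1,-0.1,0,0,0],
    [1,-0.2,0,0,0],
    [1,-0.28,0,0,0],
    [1,-0.28,0,0,0],
    [1,-0.28,0,0,0],
    [1,-0.28,0,0,0]
  ]
}}

```text
clock: 16.7
eef_pos: [497.1, 285.4, 50.9]
tool_rot: [3.141, -0.004, 1.695]
force: [-1.0, 8.7, -2.8]
width: 18.6
gripper_force: 59.3
```

```bash
python3 -c "
from h import *
where();print(ctrl.read_state()['tool_rot'])"
```

```text
dist -55.80 lat -0.15 z 50.91 F ax 8.8 lat 0.1 z -2.8 T [1.69 0.21 0.01]
[ 3.14118311 -0.00412406  1.69526811]
```

Call:
{"name": "play_rows", "arguments": {
  "targets": [
    [1,0,0,0,0],
    [1,0,0,0,0],
    [1,0,0,0,0],
    [1,0,0,0,0],
    [1,0,0,0,0],
    [1,0,0,0,0],
    [1,0,0,0,0],
    [1,0,0,0,0],
    [1,0,0,0,0],
    [1,0,0,0,0]
  ]
}}

```text
clock: 17.7
eef_pos: [497.1, 285.4, 50.9]
tool_rot: [3.141, -0.004, 1.695]
force: [-2.4, 8.7, -2.8]
width: 18.9
gripper_force: 59.3
```

```bash
python3 -c "
from h import *
where();print(ctrl.read_state()['tool_rot'])"
```

```text
dist -55.83 lat -0.14 z 50.92 F ax 8.9 lat -1.3 z -2.8 T [ 1.73  0.26 -0.  ]
[ 3.14115553 -0.00413813  1.69531486]
```

Pressed for 1.4 s at about 9 N. Now I'm backing off and returning.

Call:
{"name": "play_rows", "arguments": {
  "targets": [
    [1,0.6,0,0,0],
    [1,1.6,0,0,0],
    [1,2.6,0,0,0],
    [1,3,0,-2,0],
    [1,3,0,-6,0],
    [1,3,0,-10,0],
    [1,3,0,-13,0],
    [1,3,0,-16,0],
    [1,3,0,-16,0]
  ]
}}

```text
clock: 18.6
eef_pos: [496.3, 312.8, 214.9]
tool_rot: [3.134, -0.003, 1.693]
force: [0.0, -0.3, -1.7]
width: 18.9
gripper_force: 59.5
```

```bash
python3 -c "
from h import *
where();rows((470,150,220,97),(435,0,220,92),(430,-200,220,85),(430.1,-319.7,150,81.5))"
```

```text
dist -83.16 lat 2.42 z 214.86 F ax -0.3 lat -0.0 z -1.7 T [ 0.05 -0.03 -0.02]
t 18.60 tcp [496.3 312.8 214.9] yaw 96.99 F [ 0.  -0.3 -1.7] w 18.9 q [-0.88  0.62  0.43  1.76 -0.34  0.83 -0.17] rp [ 3.1343e+00 -3.1000e-03]
(470, 150, 220, 97) -> [-15.84  -4.59  -0.51] spin -0.0
(435, 0, 220, 92) -> [-30.31  -9.89  -0.51] spin 5.0
(430, -200, 220, 85) -> [-50.1  -12.82  -0.51] spin 12.0
(430.1, -319.7, 150, 81.5) -> [-61.98 -14.26   6.49] spin 15.5
```

Call:
{"name": "play_rows", "arguments": {
  "targets": [
    [1,-4,-1,-0.5,0],
    [1,-8,-2,-0.5,0],
    [1,-12,-3.5,-0.5,0],
    [1,-16,-5,-0.5,1],
    [1,-20,-6.5,-0.5,2],
    [1,-25,-8,-0.5,4],
    [1,-30,-9.9,-0.5,5],
    [1,-35,-10.7,-0.5,7],
    [1,-40,-11.4,-0.5,9],
    [1,-40,-11.4,-0.5,9]
  ]
}}

```text
clock: 19.6
eef_pos: [428.5, -106.1, 215.7]
tool_rot: [3.141, 0.004, 1.525]
force: [-0.4, 1.5, -2.3]
width: 18.7
gripper_force: 59.4
```

```bash
python3 -c "
from h import *
rows((430,-200,220,85),(430.1,-319.7,120,81.5))"
```

```text
t 19.60 tcp [ 428.5 -106.1  215.7] yaw 87.35 F [-0.4  1.5 -2.3] w 18.7 q [-0.16  0.44  0.47  2.13 -0.32  0.64  0.48] rp [3.1409 0.0042]
(430, -200, 220, 85) -> [-9.37  0.58 -0.43] spin 2.4
(430.1, -319.7, 120, 81.5) -> [-21.33   1.14   9.57] spin 5.9
```

Call:
{"name": "play_rows", "arguments": {
  "targets": [
    [1,-4,0.2,0,1],
    [1,-8,0.4,0,2],
    [1,-12,0.6,0,3],
    [1,-16,0.9,2,4.5],
    [1,-20,1.1,5,5.9],
    [1,-21.3,1.1,8,5.9],
    [1,-21.3,1.1,9.5,5.9],
    [1,-21.3,1.1,9.5,5.9],
    [1,-21.3,1.1,9.5,5.9],
    [1,-21.3,1.1,9.5,5.9]
  ]
}}

```text
clock: 20.6
eef_pos: [433.7, -312.2, 121.5]
tool_rot: [3.141, 0.0, 1.434]
force: [-0.1, -0.5, -2.2]
width: 19.0
gripper_force: 59.4
```

```bash
python3 -c "
from h import *
rows((430.1,-319.7,60,81.5),(430.1,-319.7,45.8,81.5))"
```

```text
t 20.60 tcp [ 433.7 -312.2  121.5] yaw 82.15 F [-0.1 -0.5 -2.2] w 19.0 q [ 0.33  0.69  0.36  1.97 -0.44  0.56  0.87] rp [3.1406e+00 4.0000e-04]
(430.1, -319.7, 60, 81.5) -> [-0.79 -0.26  6.15] spin 0.7
(430.1, -319.7, 45.8, 81.5) -> [-0.79 -0.26  7.57] spin 0.7
```

Call:
{"name": "play_rows", "arguments": {
  "targets": [
    [1,-0.8,-0.26,2,0.7],
    [1,-0.8,-0.26,4.5,0.7],
    [1,-0.8,-0.26,4.5,0.7],
    [1,-0.8,-0.26,4.5,0.7],
    [1,-0.8,-0.26,4.5,0.7]
  ]
}}

```text
clock: 21.1
eef_pos: [430.3, -320.4, 77.2]
tool_rot: [3.139, 0.001, 1.421]
force: [-1.0, -0.4, -0.8]
width: 18.5
gripper_force: 59.4
```

```bash
python3 -c "
from h import *
rows((430.1,-319.7,60,81.5),(430.1,-319.7,45.8,81.5))"
```

```text
t 21.10 tcp [ 430.3 -320.4   77.2] yaw 81.42 F [-1.  -0.4 -0.8] w 18.5 q [ 0.39  0.76  0.31  1.98 -0.49  0.47  0.91] rp [3.1395e+00 1.0000e-03]
(430.1, -319.7, 60, 81.5) -> [ 0.07 -0.03  1.72] spin -0.1
(430.1, -319.7, 45.8, 81.5) -> [ 0.07 -0.03  3.14] spin -0.1
```

Call:
{"name": "play_rows", "arguments": {
  "targets": [
    [1,0.07,0,0.7,0],
    [1,0.07,0,1.4,0],
    [1,0.07,0,2,0],
    [1,0.07,0,2.5,0],
    [1,0.07,0,2.7,0],
    [1,0.07,0,2.8,0],
    [1,0.07,0,2.8,0],
    [1,0.07,0,2.8,0]
  ]
}}

```text
clock: 21.9
eef_pos: [429.5, -319.6, 47.9]
tool_rot: [3.141, 0.0, 1.42]
force: [0.2, -1.1, -2.3]
width: 18.7
gripper_force: 59.4
```

```bash
python3 -c "
from h import *
rows((430.1,-319.7,45.8,81.5))"
```

```text
t 21.90 tcp [ 429.5 -319.6   47.9] yaw 81.38 F [ 0.2 -1.1 -2.3] w 18.7 q [ 0.41  0.81  0.27  1.99 -0.51  0.41  0.93] rp [3.1414e+00 2.0000e-04]
(430.1, -319.7, 45.8, 81.5) -> [0.   0.06 0.21] spin -0.1
```

Call:
{"name": "play_rows", "arguments": {
  "targets": [
    [1,0,0.06,0.1,0],
    [1,0,0.06,0.2,0],
    [1,0,0.06,0.25,0],
    [1,0,0.06,0.25,0]
  ]
}}

```text
clock: 22.3
eef_pos: [430.1, -319.7, 45.9]
tool_rot: [3.141, 0.0, 1.42]
force: [-1.0, 1.4, 4.2]
width: 18.9
gripper_force: 60.3
```

```bash
python3 -c "
from h import *
rows((430.1,-319.7,45.8,81.5))"
```

```text
t 22.30 tcp [ 430.1 -319.7   45.9] yaw 81.38 F [-1.   1.4  4.2] w 18.9 q [ 0.41  0.82  0.27  1.99 -0.51  0.4   0.93] rp [3.141 0.   ]
(430.1, -319.7, 45.8, 81.5) -> [-0.   -0.    0.01] spin -0.1
```

Seated: Fz shows +4, the same pose as at pickup. I'm opening and rising slowly.

Call:
{"name": "play_rows", "arguments": {
  "targets": [
    [0.7,0,0,0,0],
    [0,0,0,0,0],
    [0,0,0,0,0],
    [0,0,0,0,0],
    [0,0,0,0,0],
    [0,0,0,0,0],
    [0,0,0,0,0]
  ]
}}

```text
clock: 23.0
eef_pos: [430.0, -319.6, 45.2]
tool_rot: [-3.142, -0.0, 1.42]
force: [0.2, 0.5, -0.3]
width: 85.9
gripper_force: 0.0
```

Call:
{"name": "play_rows", "arguments": {
  "targets": [
    [0,0,0,-1,0],
    [0,0,0,-3,0],
    [0,0,0,-6,0],
    [0,0,0,-10,0],
    [0,0,0,-15,0],
    [0,-3,0,-20,0],
    [0,-3,0,-20,0],
    [0,-3,0,-20,0]
  ]
}}

```text
clock: 23.8
eef_pos: [425.7, -350.7, 247.4]
tool_rot: [3.138, 0.002, 1.419]
force: [0.2, -0.6, -1.4]
width: 85.4
gripper_force: 0.0
```

```bash
python3 -c "
from h import *
rows()
b,_=ctrl.get_image('side');a,_=ctrl.get_image('top')
o=np.hstack([cv2.resize(a[200:280,370:450],None,fx=5,fy=5,interpolation=3),cv2.resize(b[230:310,230:310],None,fx=5,fy=5,interpolation=3)])
cv2.imwrite('pics/end.png',o[...,::-1])"
```

```text
t 23.80 tcp [ 425.7 -350.7  247.4] yaw 81.29 F [ 0.2 -0.6 -1.4] w 85.4 q [ 0.31  0.54  0.5   1.82 -0.33  0.86  0.81] rp [3.1378e+00 2.1000e-03]
```

View pics/end.png

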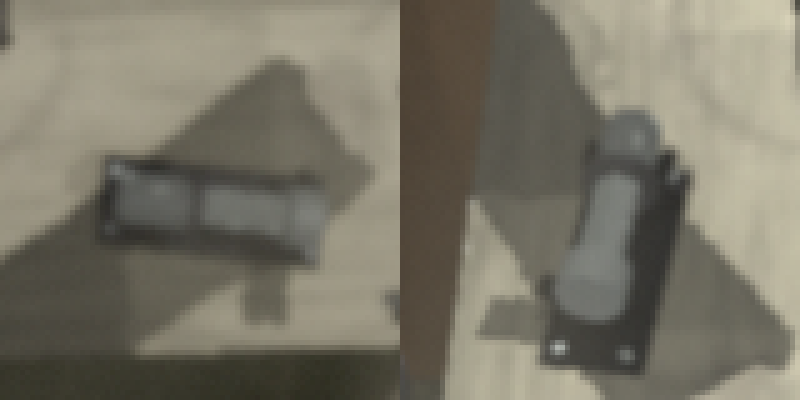

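The gauge lies in both V rests exactly as before (top crop, 115–325, 210), with the gripper clear.

```bash
python3 -c "
from cell import ctrl
print(ctrl.finish_job())"
```

```text
the job is handed in; nothing more can be done
None
```

The job is handed in, though no verdict came back: the go end went fully home (collar on the face at about 7 N) and was drawn out, the no-go end was held on the bore mouth at about 9 N for over a second without entering, and the gauge is back in its cradle, released, at 23.8 s on the robot's clock.

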